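Cull the chipped kiln prop and fill its place

TASK

One of the four kiln props in the steel rack has a piece broken out of its top: take it out first and put it in the grey reject tub. Then take the full-height spare from the dark wooden crate (not the short one), stand it on the round metal stand and let go so that you can take it again by its broad faces, and lower it gently, without dropping it, into the empty place in the rack until it stands upright on the rack's floor. Leave the other props and everything else on the table where they are.

Things in the scene. Friction and masses are not known exactly. Their poses are not given: they have to be found in the camera images.
- chipped_mid (a point): chipped kiln prop, upright in any rack place: 60 (x) x 40 (y) x 110 mm high, about 0.4 kg, but a bite 24 mm long and 40 mm deep is broken out of its top at the +x end; above 70 mm only a tongue 36 (x) x 40 mm (y) is left, with a rough slope beside it up to 80 mm. Point: 55 mm above the foot, below the tongue's centre (12 mm to -x of the foot's centre). Grip it across its 40 mm (y)
- chipped: the same chipped prop; origin at the centre of its underside, axes as above
- spare_mid (a point): sound spare prop, a plain upright block 60 (x) x 40 (y) x 110 mm high, about 0.45 kg, in either cell of the spare crate. Point: its centre, 55 mm above its foot. In the crate only its narrow faces (+x and -x, 60 mm apart) can be gripped; in the rack only its broad faces (+y and -y, 40 mm apart)
- spare: the same spare prop; origin at the centre of its underside
- short_spare_mid (a point): a prop in the other cell of the crate that is too short: 60 x 40 mm, only 85 mm high. The point is its centre, 42.5 mm above its foot. Leave it
- rack: fixed steel rack 100 (x) x 390 mm (y); origin at the centre of its underside, floor 10 mm above the table. Long rails along both sides, 68 mm apart inside, tops 120 mm above the table, level with the props' tops. Four places along y, 88 mm apart, each 52 mm long (y) between wooden cleats 12 mm high; a prop stands with its 60 mm across the rack (x)
- place0 (a point): centre of the floor of rack place 0 (places count towards the rack's +y), 10 mm above the table; axes as the rack
- place1 (a point): centre of the floor of rack place 1 (places count towards the rack's +y), 10 mm above the table; axes as the rack
- place2 (a point): centre of the floor of rack place 2 (places count towards the rack's +y), 10 mm above the table; axes as the rack
- place3 (a point): centre of the floor of rack place 3 (places count towards the rack's +y), 10 mm above the table; axes as the rack
- crate: fixed dark wooden spare crate 90 (x) x 126 mm (y), origin at the centre of its underside, floor 10 mm thick. Two cells centred at y = -29 and +29 mm, 48 mm wide between walls 50 mm long (x) with tops 120 mm above the table; open at both x ends but for a lip 20 mm above the table. The props' x axes lie along the crate's x
- tub: fixed grey open reject tub, 160 mm (x) by 150 mm (y), 65 mm high, walls and floor 5 mm; origin at the centre of its underside. A broken shard about 30 mm wide and 25 mm high lies in it along its -y side, within 40 mm of that wall; it may be touched
- stand: fixed round metal banding wheel (it does not turn), 124 mm across, flat top 30 mm above the table; origin at the centre of its underside
- prop_a_mid (a point): fired-clay kiln prop, sound: a plain upright block 60 mm along its x, 40 mm along its y, 110 mm high, about 0.45 kg, standing in one of the rack's places. The point is its centre, 55 mm above its foot; its x axis points across the rack as the rack's x. Leave it standing
- prop_b_mid (a point): fired-clay kiln prop, sound: a plain upright block 60 mm along its x, 40 mm along its y, 110 mm high, about 0.45 kg, standing in one of the rack's places. The point is its centre, 55 mm above its foot; its x axis points across the rack as the rack's x. Leave it standing
- prop_c_mid (a point): fired-clay kiln prop, sound: a plain upright block 60 mm along its x, 40 mm along its y, 110 mm high, about 0.45 kg, standing in one of the rack's places. The point is its centre, 55 mm above its foot; its x axis points across the rack as the rack's x. Leave it standing
- pot: small glass jar, 36 mm across, 50 mm high, a bystander
- sandblock: cork sanding block 70 x 30 x 28 mm, a bystander
- brush: brush lying beyond the rack, a bystander
- mug: white mug beside the rack, 80 mm across, 90 mm high, a bystander
- mould: round plaster mould with a hole, 96 mm across, 85 mm high, a bystander beside the rack
- spatula: spatula lying beyond the rack, a bystander
There are look-alikes about, which are no part of the job. Leave any blue or yellow look-alike of the spare alone.

How it is judged:
On the way, in this order (a step that is already met when the one before it is completed fails the run):
1. the chipped prop has been let go and lies or stands still inside the reject tub (x of chipped_mid in the frame of tub between -0.085 and 0.085 m and y of chipped_mid in the frame of tub between -0.08 and 0.08 m and z of chipped_mid in the frame of tub below 0.075 m and linear speed of chipped below 0.03 m/s and contact force between chipped and the fingers below 0.2 N), for 0.2 s.
2. the full-height spare stands upright on the round stand, let go (horizontal distance between spare_mid and stand below 0.055 m and z of spare_mid in the frame of stand between 0.079 and 0.09 m and angle between spare_mid's own z axis and vertical below 0.08 rad and linear speed of spare below 0.03 m/s and contact force between spare and the fingers below 0.2 N), for 0.2 s.
At the end, for the whole second after the job is handed in: The chipped prop is at rest inside the tub; the full-height spare stands upright (within 0.08 rad) and at rest on the rack's floor in the empty place, within 12 mm of the place's centre; the three sound props and the short spare are within 20 mm of where they were (all of step 1 and (horizontal distance between spare_mid and place0 below 0.012 m or horizontal distance between spare_mid and place1 below 0.012 m or horizontal distance between spare_mid and place2 below 0.012 m or horizontal distance between spare_mid and place3 below 0.012 m) and z of spare_mid in the frame of rack between 0.059 and 0.07 m and angle between spare_mid's own z axis and vertical below 0.08 rad and linear speed of spare below 0.03 m/s and distance of each of prop_a_mid, prop_b_mid, prop_c_mid, short_spare_mid from where it was at the start of the episode below 0.02 m); the robot touches nothing.
It fails at once if the spare is dropped in the rack (falls faster than 0.45 m/s) (x of spare_mid in the frame of rack between -0.04 and 0.04 m and y of spare_mid in the frame of rack between -0.19 and 0.19 m and z of spare_mid in the frame of rack below 0.13 m and linear speed of spare above 0.45 m/s).
It fails at once if a sound prop or the short spare is pushed over or shifted more than 20 mm (distance of any of prop_a_mid, prop_b_mid, prop_c_mid, short_spare_mid from where it was at the start of the episode above 0.02 m).
It fails at once if a bystander is shifted more than 30 mm (distance of any of pot, sandblock, brush, mug, mould, spatula from where it was at the start of the episode above 0.03 m).
It also fails if it takes over 72 s, if anything falls off the work surface, if the arm or the gripper's body presses on something with over 40 N, if the wrist force passes 120 N, or if a joint passes its speed limit or range.

ROBOT

A 7-joint arm with a two-finger parallel gripper is mounted at the origin on the work surface. World frame = base frame: x ahead of the robot, y to its left, z up, the work surface at z = 0. Lengths are in m, angles in rad, forces in N, time in s.
With the tool pointing down it reaches from about 0.425 to 0.875 m from the base axis. Payload 4.7 kg.
Tool frame: the origin (TCP) lies on the centre line of the jaws, within the pads' length; the fingertips stand 14 mm ahead of it and the grasp point (between the pads) lies 5 mm behind it; z points along the fingers, y is the line along which they close (so a half turn about z gives the same grasp; the last joint's range is limited). The gripper opens to 87 mm and grips with 3 to 60 N. Pads are 19 mm wide; open, the fingers measure 117 mm over their backs; the gripper's body (75 mm by 190 mm) begins 51 mm behind the grasp point.
Start: joints at [1.311, 0.321, -0.07, 1.45, 0.023, 1.371, -0.057], TCP at [0.176, -0.626, 0.237] pointing down, gripper open.
Joint ranges: [-2.86, 2.86], [-0.3, 2.09], [-1.38, 1.24], [0.06, 2.45], [-1.56, 4.7], [0.09, 2.05], [-2.69, 2.69]. Speed limits (rad/s): [2.57, 2.57, 3.14, 3.14, 3.14, 3.14, 3.14].

INTERFACE

Orientations are given as a rotation vector (axis times angle).
In Python, from bench import * gives the robot as it stands.
- The arm moves only by the shell command python3 -m jog 'ROWS' [FORCE]. ROWS is JSON, a list of rows, each an object of numbers: "claw": the finger opening in mm, from 0 to 87; "dx", "dy", "dz": the shift along the tool's x, y, z in mm; "spin": the turn about the tool's z in degrees. In form: [{"claw": .., "dx": .., "dy": .., "dz": .., "spin": ..}, ...]. A call has 1 to 20 rows; each row is the pose to reach, as a shift and turn from the pose commanded when the call began, along the tool's axes at that moment; what a row does not reach only later rows make up. A row lasts 1/12 s, in which the tool goes at most 41.7 mm and 7.16 degrees, less where a joint would pass 70% of its speed; a pose out of reach is approached as far as the arm can. A call with a gripper value outside its range is refused whole. The fingers move at their own pace and stop on an object; FORCE is the grip in N (left out, the last holds). Time passes only in rows, so rows that repeat a pose let the fingers close. It gives the time, the measured TCP pose, the force, the opening and the grip force at its end, in the units of the state.
- get_state(): the state, without advancing time (a new reading comes with each control period).
- get_image(name): name is "side" or "top"; returns a dict with "frame" (384x512x3 uint8, red, green, blue), "depth" (384x512 float32, m along the optical axis (not along the pixel's ray), 0 where there is no reading), "K" (3x3 intrinsics, pixels), "T" (4x4, takes a point from camera to world coordinates). Camera axes: x right, y down, z forward; pixel columns grow to the right and rows downward; lengths in m; the calibration is good to about 2 mm. A picture is of the moment at which its call begins.
- close_job(): hands the job in; it is judged then, once.
The state is a dict: "time": time; "joint_positions": joint angles; "qd": joint speeds; "joint_torque": joint torques, N m; "position": TCP position; "tool_rot": TCP orientation; "ft_force": force on the tool from outside, world axes, zero at the start; "torque": the same for the moment, N m; "grip_width": opening from 0.0 (shut) to 1.0 (fully open); "grip_force": force on a finger pad.
Only numpy, scipy, OpenCV 4.12 (cv2) and the standard library are available. Lean on these libraries where they do the work, as an engineer would, in place of code of your own. Each camera call takes 0.05 s, during which the arm holds its last target. There are 200 camera calls.

## Working session

There is one attempt and no reset: what is moved stays moved. The work goes in short steps, Python scripts to look and compute and a shell command to move; the robot and the scene stay as the last step left them, time stands still between calls to the robot, and variables do not carry over. Pictures are saved under pics/ and viewed, at most 10 in all, crops included, and the job is handed in when it is done.

```bash
mkdir -p pics; ls
python3 - <<'E'
from bench import *
import cv2,numpy as np
s=get_state();print(s)
for n in("side","top"):
    d=get_image(n);cv2.imwrite(f"pics/{n}0.png",d["frame"][:,:,::-1]);np.savez(f"{n}0.npz",**d)
    print(n,d["K"].tolist(),d["T"].round(4).tolist(),(d["depth"]>0).mean())
E
```

```text
pics
{'time': 0.0, 'joint_positions': array([ 1.31110738,  0.32181793, -0.07009755,  1.45167994,  0.0225672 ,
        1.37080595, -0.05689237]), 'qd': array([-8.41702958e-04,  5.96757232e-04,  7.35391483e-04,  8.93039146e-05,
       -1.11291339e-03,  1.06462261e-03,  6.44729023e-04]), 'joint_torque': array([ 1.17017862e-03, -4.91285348e+01, -4.03574500e-01, -3.12524235e+01,
       -6.42375438e-02,  4.35809931e-02,  1.84777609e-04]), 'position': array([ 0.17557475, -0.62528332,  0.2354624 ]), 'tool_rot': array([-3.11031326e+00, -4.28534147e-01,  5.10400436e-04]), 'ft_force': array([-0.63249922,  0.19356036, -0.26092603]), 'torque': array([-0.02141009,  0.00576746,  0.00609064]), 'grip_force': 0.0, 'grip_width': 1.0017064424908237}
side [[348.3625953279805, 0.0, 256.11355597325166], [0.0, 348.3625953279805, 192.78273255921712], [0.0, 0.0, 1.0]] [[-0.9943, -0.0628, 0.0857, 0.4664], [-0.1059, 0.6526, -0.7503, 0.6762], [-0.0088, -0.7551, -0.6556, 0.6991], [0.0, 0.0, 0.0, 1.0]] 0.9960835774739584
top [[408.39449785877343, 0.0, 261.65774223255033], [0.0, 408.39449785877343, 188.84777960412663], [0.0, 0.0, 1.0]] [[0.0236, -0.9845, 0.174, 0.3343], [-0.9995, -0.0193, 0.0264, -0.0245], [-0.0226, -0.1745, -0.9844, 1.3239], [0.0, 0.0, 0.0, 1.0]] 0.9962310791015625
```

View pics/top0.png

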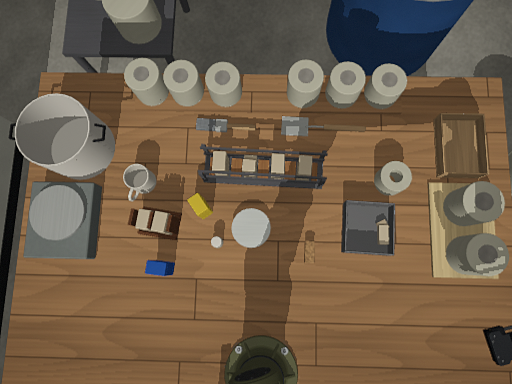

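View pics/side0.png

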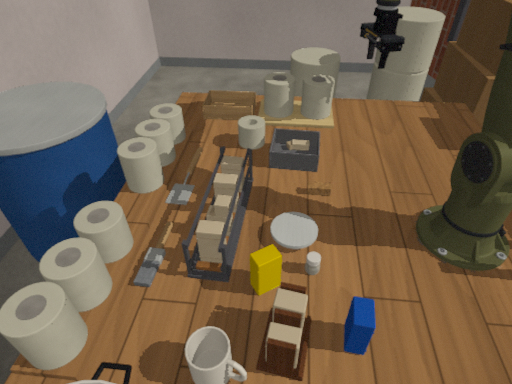

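The top picture shows the rack around (263,167) with props at columns 219, 249, 277 and 305, the crate at (155,221), the stand at (251,228) and the tub at (369,228). The prop at column 305 looks different from the others. I'll enlarge the views and fit positions from both depth clouds.

```bash
cat > h.py <<'E'
import numpy as np,cv2
from bench import *
def cloud(d):
    z=d["depth"];v,u=np.mgrid[:z.shape[0],:z.shape[1]];K=d["K"]
    p=np.stack([(u-K[0,2])/K[0,0]*z,(v-K[1,2])/K[1,1]*z,z],-1)
    return p@d["T"][:3,:3].T+d["T"][:3,3]
def load(n): return dict(np.load(n+".npz"))
def rect(P,lo,hi,box):  # minAreaRect of points within height band & xy box
    m=(P[...,2]>lo)&(P[...,2]<hi)&(P[...,0]>box[0])&(P[...,0]<box[1])&(P[...,1]>box[2])&(P[...,1]<box[3])
    return P[m],m
def proj(d,p):
    c=np.linalg.inv(d["T"])@np.append(p,1);q=d["K"]@c[:3];return q[:2]/q[2]
E
python3 - <<'E'
from h import *
t=load("top0");s=load("side0");Pt=cloud(t);Ps=cloud(s)
for n,(u,v) in dict(p219=(219,158),p249=(249,163),p277=(277,162),p305=(305,167),rackrail=(265,186),stand=(251,228),tubfl=(360,225),tubwall=(369,203),cr1=(144,218),cr2=(161,220),table=(300,300)).items():
    print(n,Pt[v,u].round(3))
f=t["frame"][:,:,::-1]
a=cv2.resize(f[140:195,190:340],None,fx=5,fy=5,interpolation=cv2.INTER_CUBIC)
b=cv2.resize(f[190:270,120:270],None,fx=3,fy=3,interpolation=cv2.INTER_CUBIC)
b=cv2.copyMakeBorder(b,0,0,0,300,0)
cv2.imwrite("pics/topcrop.png",np.vstack([a,b]))
g=s["frame"][:,:,::-1]
a=cv2.resize(g[150:275,180:330],None,fx=4,fy=4,interpolation=cv2.INTER_CUBIC)
cv2.imwrite("pics/sidecrop.png",a)
E
```

```text
p219 [0.64 0.14 0.12]
p249 [0.625 0.048 0.124]
p277 [ 0.631 -0.037  0.119]
p305 [ 0.617 -0.121  0.12 ]
rackrail [ 0.578  0.    -0.002]
stand [0.436 0.041 0.034]
tubfl [ 0.456 -0.308  0.004]
tubwall [ 0.521 -0.328  0.048]
cr1 [0.455 0.364 0.093]
cr2 [0.447 0.305 0.12 ]
table [ 0.217 -0.117  0.003]
```

View pics/topcrop.png

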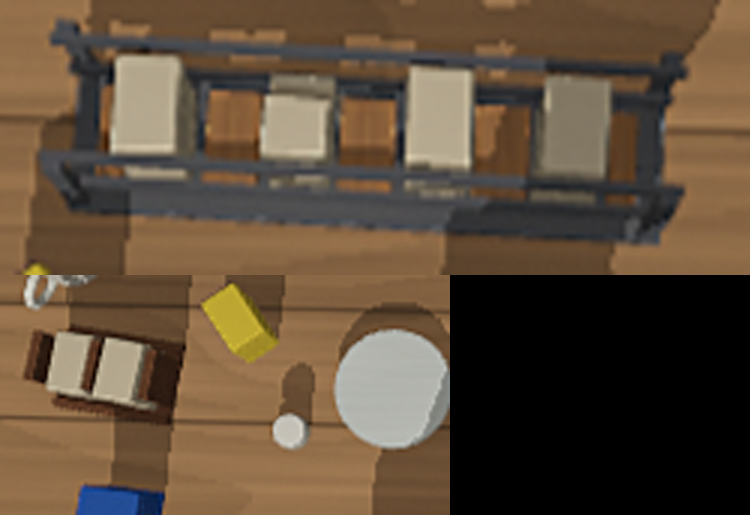

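View pics/sidecrop.png

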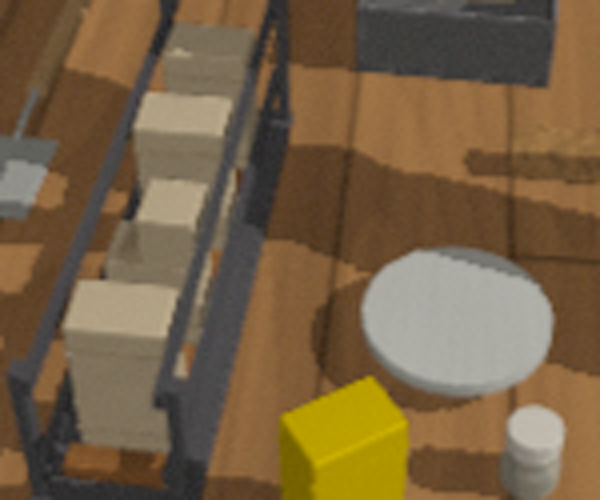

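The enlarged crops show the bite in the second prop from the left (top crop (297,85), +x end), at y≈0.05, so that is place 2. In the crate, the left prop (73,363) is 93 mm high, which makes it the short one. The right prop (122,370) is 120 mm, the full spare. Next I'll fit exact positions.

Run:
```python
from h import *
for n in("top0","side0"):
    d=load(n);P=cloud(d);hsv=cv2.cvtColor(d["frame"],cv2.COLOR_RGB2HSV);f=d["frame"].astype(int)
    pale=(f[...,0]>f[...,2]+12)&(f[...,0]>115)&(hsv[...,1]<80)
    print(n)
    def fit(name,lo,hi,box,col=True):
        _,m=rect(P,lo,hi,box)
        if col: m&=pale
        m=m.astype(np.uint8)
        k,l,st,_=cv2.connectedComponentsWithStats(m)
        if k<2: print(name,"none");return
        q=P[l==1+st[1:,4].argmax()]
        (c,sz,a)=cv2.minAreaRect(q[:,:2].astype(np.float32)*1000)
        print(name,"c",np.round(c,1),"sz",np.round(sz,1),"a",round(a,1),"z",np.median(q[:,2]).round(4),len(q))
    for nm,y in dict(p0=-.121,p1=-.037,p2=.048,p3=.14).items(): fit(nm,.11,.13,(.57,.70,y-.04,y+.04))
    fit("chipslope",.06,.09,(.6,.69,.02,.08))
    fit("spare",.108,.13,(.39,.5,.275,.335)); fit("short",.08,.105,(.39,.5,.33,.40))
    fit("stand",.02,.045,(.35,.52,-.04,.12),False)
    fit("tub",.05,.08,(.35,.57,-.45,-.22),False); fit("shard",.01,.045,(.37,.5,-.41,-.26))
    fit("mug",.07,.1,(.5,.62,.3,.46),False)
    fit("pot",.035,.06,(.36,.43,.1,.18),False)
    # rails: dark pts near top
    dark=(f.max(-1)<110)&(hsv[...,2]<110)
    for nm,b in dict(railnear=(.56,.605),railfar=(.645,.70)).items():
        _,m=rect(P,.108,.13,(.55,.72,-.19,.21));m&=~pale
        q=P[m]; 
        mid=.628; q=q[(q[:,0]<mid-.02) if nm=="railnear" else (q[:,0]>mid+.02)]
        if len(q)>5:
            L=cv2.fitLine(q[:,:2].astype(np.float32),cv2.DIST_HUBER,0,.001,.001).ravel()
            print(nm,"slope dx/dy",L[0]/L[1],"x at y=0",L[2]-L[3]*L[0]/L[1],"y range",q[:,1].min(),q[:,1].max(),len(q))
```

```text
top0
p0 c [ 624.5 -120.6] sz [38.1 57.5] a 87.1 z 0.12 234
p1 c [628.8 -37.5] sz [38.7 59.6] a 87.2 z 0.12 246
p2 c [621.3  49.9] sz [38.6 36.2] a 86.0 z 0.1202 156
p3 c [632. 141.] sz [38.9 62.5] a 87.0 z 0.1203 251
chipslope c [658.1  47.8] sz [38.   8.9] a 87.3 z 0.0796 30
spare c [444.2 310.8] sz [40.1 58.6] a 80.1 z 0.1203 262
short c [452.7 368.6] sz [36.9 59. ] a 84.4 z 0.0953 223
stand c [440.2  44. ] sz [120.9 120. ] a 1.3 z 0.0307 1193
tub c [ 445.8 -324. ] sz [152.1 160.2] a 87.4 z 0.0638 462
shard c [ 426.8 -377.6] sz [34.4 56.9] a 89.4 z 0.0303 184
mug c [578.  399.2] sz [91.7 80.5] a 16.0 z 0.0839 213
pot c [392.1 147.6] sz [31.3 30.3] a 48.5 z 0.0509 94
railnear slope dx/dy 0.036753815 x at y=0 0.59194183 y range -0.18466486546001093 0.20288121213756216 380
railfar slope dx/dy 0.03799222 x at y=0 0.6664304 y range -0.1878756090318343 0.20116547686479505 413
side0
p0 c [ 626.2 -118.4] sz [35.8 55.3] a 86.9 z 0.121 193
p1 c [631.7 -38.9] sz [43.5 63.4] a 89.7 z 0.121 274
p2 c [621.6  48.3] sz [43.9 35.5] a 86.3 z 0.1209 205
p3 c [634.4 140.3] sz [41.3 59.5] a 88.3 z 0.1209 400
chipslope c [645.6  60.7] sz [29.8 63.4] a 52.0 z 0.0774 133
spare c [445.4 310.7] sz [39.7 59.2] a 80.6 z 0.1209 626
short c [454.2 367.3] sz [39.  59.9] a 82.1 z 0.0961 547
stand c [439.2  42.2] sz [122.1 123. ] a 4.3 z 0.0313 1398
tub c [ 445.9 -326.1] sz [159.  159.7] a 87.2 z 0.061 532
shard c [ 429.5 -374.6] sz [34.9 58.5] a 85.8 z 0.0283 158
mug c [576.9 398.5] sz [94.1 79.8] a 14.9 z 0.0839 759
pot c [393.6 148. ] sz [31.5 33. ] a 26.4 z 0.0506 178
railnear slope dx/dy 0.03498522 x at y=0 0.5929735 y range -0.18645059382067464 0.2036527315155468 449
railfar slope dx/dy 0.038570635 x at y=0 0.66606486 y range -0.18871433620184608 0.2010060103091888 470
```

Everything matches the sizes given: prop tops are at 120 mm, the rails are 74 mm apart on their centres, and the stand is at 31 mm. The rack yaw is about -2.2°. Place 2 comes out at (0.631, 0.051), and the midpoint of places 1 and 3 gives (0.6315, 0.051). I'll write a helper that converts a world target into tool shifts.

```bash
cat > go.py <<'E'
# usage: go.py x y z(mm, TCP) yaw_of_tool_y(deg): prints shift in tool axes
import sys,numpy as np
from bench import *
from scipy.spatial.transform import Rotation as R
s=get_state();r=R.from_rotvec(s["tool_rot"]).as_matrix()
yaw=np.degrees(np.arctan2(r[1,1],r[0,1]))
print("t",round(s["time"],2),"pos",(s["position"]*1000).round(1),"yaw",yaw.round(2),"tilt",np.degrees(np.arccos(-r[2,2])).round(2),"F",s["ft_force"].round(1),"grip",s["grip_width"]*87,s["grip_force"],"q",s["joint_positions"].round(2))
if len(sys.argv)>4:
    a=np.array(sys.argv[1:5],float)
    print("d",(r.T@(a[:3]-s["position"]*1000)).round(1),"spin",-((a[3]-yaw+180)%360-180).__round__(2))
E
python3 go.py 621 49.5 237 -92.4
```

```text
t 0.1 pos [ 175.6 -625.3  235.6] yaw -74.31 tilt 0.1 F [-0.1  0.2 -0.3] grip 86.5818809974988 0.0 q [ 1.31  0.32 -0.07  1.45  0.02  1.37 -0.06]
d [ 6.113e+02 -5.293e+02 -6.000e-01] spin 18.09
```

```bash
python3 -m jog '[{"claw":66,"dx":300,"dy":-265,"dz":0,"spin":9},{"claw":66,"dx":300,"dy":-265,"dz":0,"spin":9},{"claw":66,"dx":300,"dy":-265,"dz":0,"spin":9},{"claw":66,"dx":300,"dy":-265,"dz":0,"spin":9},{"claw":66,"dx":300,"dy":-265,"dz":0,"spin":9},{"claw":66,"dx":300,"dy":-265,"dz":0,"spin":9},{"claw":66,"dx":300,"dy":-265,"dz":0,"spin":9},{"claw":66,"dx":300,"dy":-265,"dz":0,"spin":9},{"claw":66,"dx":611,"dy":-529,"dz":0,"spin":18},{"claw":66,"dx":611,"dy":-529,"dz":0,"spin":18},{"claw":66,"dx":611,"dy":-529,"dz":0,"spin":18},{"claw":66,"dx":611,"dy":-529,"dz":0,"spin":18},{"claw":66,"dx":611,"dy":-529,"dz":0,"spin":18},{"claw":66,"dx":611,"dy":-529,"dz":0,"spin":18},{"claw":66,"dx":611,"dy":-529,"dz":0,"spin":18},{"claw":66,"dx":611,"dy":-529,"dz":0,"spin":18},{"claw":66,"dx":611,"dy":-529,"dz":0,"spin":18},{"claw":66,"dx":611,"dy":-529,"dz":0,"spin":18},{"claw":66,"dx":611,"dy":-529,"dz":0,"spin":18},{"claw":66,"dx":611,"dy":-529,"dz":0,"spin":18}]'; python3 go.py 621 49.5 82 -92.4
```

```text
time: 1.77
position: [0.622, 0.0546, 0.2359]
tool_rot: [-3.137, 0.055, 0.0]
ft_force: [0.1, 0.7, 1.1]
grip_width: 0.761
grip_force: 0.0
t 1.77 pos [622.   54.6 235.9] yaw -92.02 tilt 0.21 F [0.1 0.7 1.1] grip 66.19480889667406 0.0 q [ 0.41  0.34 -0.67  1.5   0.21  1.38 -1.88]
d [ -0.8   5.7 153.9] spin 0.38
```

```bash
python3 -m jog '[{"claw":66,"dx":0,"dy":0,"dz":0,"spin":0},{"claw":66,"dx":0,"dy":0,"dz":0,"spin":0},{"claw":66,"dx":0,"dy":0,"dz":0,"spin":0},{"claw":66,"dx":0,"dy":0,"dz":0,"spin":0}]'; python3 go.py 621 49.5 82 -92.4
```

```text
time: 2.1
position: [0.6205, 0.0465, 0.2363]
tool_rot: [3.139, -0.068, -0.001]
ft_force: [-0.1, -0.8, 0.7]
grip_width: 0.757
grip_force: 0.0
t 2.1 pos [620.5  46.5 236.3] yaw -92.47 tilt 0.1 F [-0.1 -0.8  0.7] grip 65.86484249501463 0.0 q [ 0.41  0.33 -0.67  1.51  0.21  1.38 -1.88]
d [  0.4  -3.3 154.3] spin -0.07
```

```bash
python3 -m jog '[{"claw":66,"dx":0,"dy":0,"dz":15,"spin":0},{"claw":66,"dx":0,"dy":0,"dz":35,"spin":0},{"claw":66,"dx":0,"dy":0,"dz":55,"spin":0},{"claw":66,"dx":0,"dy":0,"dz":70,"spin":0},{"claw":66,"dx":0,"dy":0,"dz":80,"spin":0},{"claw":66,"dx":0,"dy":0,"dz":80,"spin":0},{"claw":66,"dx":0,"dy":0,"dz":80,"spin":0},{"claw":66,"dx":0,"dy":0,"dz":80,"spin":0},{"claw":66,"dx":0,"dy":0,"dz":80,"spin":0}]'; python3 go.py 621 49.5 82 -92.4
```

```text
time: 2.85
position: [0.6217, 0.0486, 0.158]
tool_rot: [3.141, -0.064, 0.004]
ft_force: [0.4, -0.3, 0.3]
grip_width: 0.755
grip_force: 0.0
t 2.85 pos [621.7  48.6 158. ] yaw -92.33 tilt 0.13 F [ 0.4 -0.3  0.3] grip 65.68937129359354 0.0 q [ 0.4   0.38 -0.65  1.6   0.24  1.23 -1.91]
d [-0.9 -0.8 76. ] spin 0.07
```

```bash
python3 -m jog '[{"claw":66,"dx":0,"dy":-1,"dz":15,"spin":0},{"claw":66,"dx":0,"dy":-1,"dz":30,"spin":0},{"claw":66,"dx":0,"dy":-1,"dz":45,"spin":0},{"claw":66,"dx":0,"dy":-1,"dz":60,"spin":0},{"claw":66,"dx":0,"dy":-1,"dz":70,"spin":0},{"claw":66,"dx":0,"dy":-1,"dz":76,"spin":0},{"claw":66,"dx":0,"dy":-1,"dz":76,"spin":0},{"claw":66,"dx":0,"dy":-1,"dz":76,"spin":0},{"claw":35,"dx":0,"dy":-1,"dz":76,"spin":0},{"claw":35,"dx":0,"dy":-1,"dz":76,"spin":0},{"claw":35,"dx":0,"dy":-1,"dz":76,"spin":0},{"claw":35,"dx":0,"dy":-1,"dz":76,"spin":0},{"claw":35,"dx":0,"dy":-1,"dz":76,"spin":0},{"claw":35,"dx":0,"dy":-1,"dz":76,"spin":0},{"claw":35,"dx":0,"dy":-1,"dz":76,"spin":0},{"claw":35,"dx":0,"dy":-1,"dz":76,"spin":0},{"claw":35,"dx":0,"dy":-1,"dz":76,"spin":0}]' 40; python3 go.py
```

```text
time: 4.27
position: [0.6212, 0.0496, 0.0808]
tool_rot: [3.141, -0.064, 0.001]
ft_force: [0.5, -0.1, 3.5]
grip_width: 0.459
grip_force: 39.8
t 4.27 pos [621.2  49.6  80.8] yaw -92.32 tilt 0.03 F [ 0.5 -0.1  3.5] grip 39.96340579740795 39.83939968049526 q [ 0.38  0.46 -0.63  1.68  0.3   1.1  -1.95]
```

```bash
python3 -m jog '[{"claw":35,"dz":-8},{"claw":35,"dz":-20},{"claw":35,"dz":-40},{"claw":35,"dz":-60},{"claw":35,"dz":-80},{"claw":35,"dz":-100},{"claw":35,"dz":-120},{"claw":35,"dz":-140},{"claw":35,"dz":-155},{"claw":35,"dz":-165},{"claw":35,"dz":-165},{"claw":35,"dz":-165},{"claw":35,"dz":-165}]'; python3 go.py 434 -307 246 -92.4
```

```text
t 4.27 pos [621.2  49.6  80.8] yaw -92.32 tilt 0.03 F [ 0.5 -0.1  3.5] grip 39.96340579740795 39.83939968049526 q [ 0.38  0.46 -0.63  1.68  0.3   1.1  -1.95]
d [-172.5  363.9 -165.1] spin 0.08$[0]: bad value
```

All keys are required, so I'll retype the rows in full.

```bash
python3 -m jog '[{"claw":35,"dx":0,"dy":0,"dz":-8,"spin":0},{"claw":35,"dx":0,"dy":0,"dz":-20,"spin":0},{"claw":35,"dx":0,"dy":0,"dz":-40,"spin":0},{"claw":35,"dx":0,"dy":0,"dz":-60,"spin":0},{"claw":35,"dx":0,"dy":0,"dz":-80,"spin":0},{"claw":35,"dx":0,"dy":0,"dz":-100,"spin":0},{"claw":35,"dx":0,"dy":0,"dz":-120,"spin":0},{"claw":35,"dx":0,"dy":0,"dz":-140,"spin":0},{"claw":35,"dx":0,"dy":0,"dz":-155,"spin":0},{"claw":35,"dx":0,"dy":0,"dz":-165,"spin":0},{"claw":35,"dx":0,"dy":0,"dz":-165,"spin":0},{"claw":35,"dx":0,"dy":0,"dz":-165,"spin":0}]'; python3 go.py 434 -307 246 -92.4
```

```text
time: 5.27
position: [0.6209, 0.0498, 0.2456]
tool_rot: [3.141, -0.063, 0.0]
ft_force: [-0.1, 0.1, -3.7]
grip_width: 0.458
grip_force: 39.8
t 5.27 pos [620.9  49.8 245.6] yaw -92.3 tilt 0.02 F [-0.1  0.1 -3.7] grip 39.86821096139464 39.839541390538216 q [ 0.41  0.33 -0.67  1.49  0.2   1.39 -1.88]
d [-172.4  364.    -0.4] spin 0.1
```

```bash
python3 -m jog '[{"claw":35,"dx":-5,"dy":10,"dz":0,"spin":0},{"claw":35,"dx":-14,"dy":30,"dz":0,"spin":0},{"claw":35,"dx":-26,"dy":55,"dz":0,"spin":0},{"claw":35,"dx":-40,"dy":85,"dz":0,"spin":0},{"claw":35,"dx":-57,"dy":120,"dz":0,"spin":0},{"claw":35,"dx":-74,"dy":155,"dz":0,"spin":0},{"claw":35,"dx":-90,"dy":190,"dz":0,"spin":0},{"claw":35,"dx":-107,"dy":225,"dz":0,"spin":0},{"claw":35,"dx":-123,"dy":260,"dz":0,"spin":0},{"claw":35,"dx":-140,"dy":295,"dz":0,"spin":0},{"claw":35,"dx":-153,"dy":323,"dz":0,"spin":0},{"claw":35,"dx":-163,"dy":344,"dz":0,"spin":0},{"claw":35,"dx":-169,"dy":357,"dz":0,"spin":0},{"claw":35,"dx":-172,"dy":364,"dz":0,"spin":0},{"claw":35,"dx":-172,"dy":364,"dz":0,"spin":0},{"claw":35,"dx":-172,"dy":364,"dz":0,"spin":0},{"claw":35,"dx":-172,"dy":364,"dz":0,"spin":0},{"claw":35,"dx":-172,"dy":364,"dz":0,"spin":0}]'; python3 go.py 434 -307 78 -92.4
```

```text
time: 6.77
position: [0.4353, -0.3054, 0.2454]
tool_rot: [-3.14, 0.059, -0.0]
ft_force: [0.5, -0.1, -2.8]
grip_width: 0.457
grip_force: 39.8
t 6.77 pos [ 435.3 -305.4  245.4] yaw -92.15 tilt 0.03 F [ 0.5 -0.1 -2.8] grip 39.74485746126947 39.839460756629705 q [ 0.95  0.09 -0.41  1.72  0.03  1.34 -1.07]
d [ -1.2   1.7 167.4] spin 0.25
```

```bash
python3 -m jog '[{"claw":35,"dx":-1,"dy":1,"dz":10,"spin":0},{"claw":35,"dx":-1,"dy":1,"dz":30,"spin":0},{"claw":35,"dx":-1,"dy":1,"dz":52,"spin":0},{"claw":35,"dx":-1,"dy":1,"dz":75,"spin":0},{"claw":35,"dx":-1,"dy":1,"dz":98,"spin":0},{"claw":35,"dx":-1,"dy":1,"dz":120,"spin":0},{"claw":35,"dx":-1,"dy":1,"dz":140,"spin":0},{"claw":35,"dx":-1,"dy":1,"dz":155,"spin":0},{"claw":35,"dx":-1,"dy":1,"dz":163,"spin":0},{"claw":35,"dx":-1,"dy":1,"dz":166,"spin":0},{"claw":35,"dx":-1,"dy":1,"dz":168,"spin":0},{"claw":35,"dx":-1,"dy":1,"dz":169,"spin":0},{"claw":35,"dx":-1,"dy":1,"dz":170,"spin":0},{"claw":35,"dx":-1,"dy":1,"dz":170,"spin":0}]'; python3 go.py
```

```text
time: 7.93
position: [0.4339, -0.3084, 0.0763]
tool_rot: [3.14, -0.063, 0.002]
ft_force: [-0.5, -0.3, -4.0]
grip_width: 0.46
grip_force: 39.8
t 7.93 pos [ 433.9 -308.4   76.3] yaw -92.31 tilt 0.09 F [-0.5 -0.3 -4. ] grip 40.01485557641846 39.83937301207334 q [ 0.93  0.24 -0.41  1.91  0.11  1.01 -1.13]
```

Lower 1 mm more, open gently, and back out upward.

```bash
python3 -m jog '[{"claw":35,"dx":0,"dy":0,"dz":1,"spin":0},{"claw":35,"dx":0,"dy":0,"dz":1,"spin":0},{"claw":60,"dx":0,"dy":0,"dz":1,"spin":0},{"claw":60,"dx":0,"dy":0,"dz":1,"spin":0},{"claw":60,"dx":0,"dy":0,"dz":1,"spin":0},{"claw":60,"dx":0,"dy":0,"dz":1,"spin":0},{"claw":60,"dx":0,"dy":0,"dz":1,"spin":0},{"claw":60,"dx":0,"dy":0,"dz":1,"spin":0},{"claw":60,"dx":0,"dy":0,"dz":-15,"spin":0},{"claw":60,"dx":0,"dy":0,"dz":-40,"spin":0},{"claw":60,"dx":0,"dy":0,"dz":-75,"spin":0},{"claw":60,"dx":0,"dy":0,"dz":-110,"spin":0},{"claw":60,"dx":0,"dy":0,"dz":-140,"spin":0},{"claw":60,"dx":0,"dy":0,"dz":-165,"spin":0},{"claw":60,"dx":0,"dy":0,"dz":-170,"spin":0},{"claw":60,"dx":0,"dy":0,"dz":-170,"spin":0}]'; python3 go.py 445 311 246 -9.8
python3 - <<'E'
from h import *
d=get_image("side");P=cloud(d);q,_=rect(P,.105,.13,(.35,.55,-.42,-.24))
if len(q): print(len(q),cv2.minAreaRect(q[:,:2].astype('f')*1000),np.median(q[:,2]))
cv2.imwrite("pics/side1.png",cv2.resize(d["frame"][80:280,150:350,::-1],None,fx=3,fy=3))
E
```

```text
time: 9.27
position: [0.4345, -0.3087, 0.2478]
tool_rot: [3.138, -0.063, 0.005]
ft_force: [-0.3, -0.4, -0.7]
grip_width: 0.687
grip_force: 0.0
t 9.27 pos [ 434.5 -308.7  247.8] yaw -92.31 tilt 0.26 F [-0.3 -0.4 -0.7] grip 59.79867163267387 0.0 q [ 0.96  0.08 -0.41  1.72  0.04  1.34 -1.07]
d [-1.450e+01 -6.196e+02 -1.000e-01] spin -82.51
107 ((434.5287780761719, -307.8891906738281), (42.37120056152344, 35.43330764770508), 85.85762023925781) 0.11580017763667616
```

View pics/side1.png

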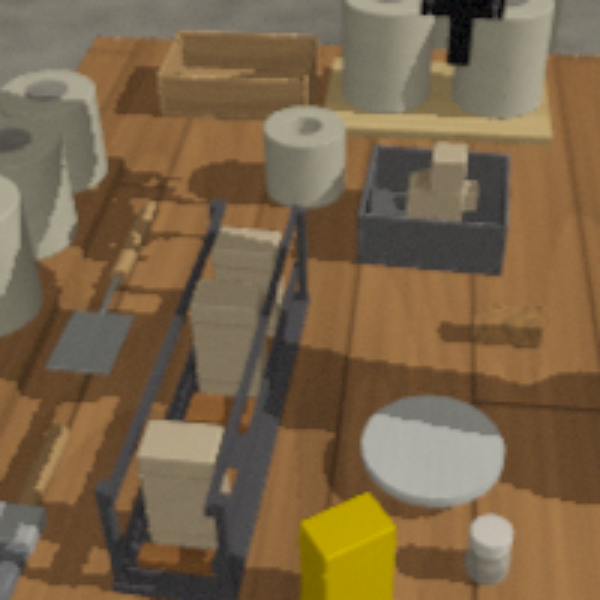

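The chipped prop stands in the tub (445,180 in the crop) and the other three props are undisturbed. Next is the spare, on an arc clear of the base.

```bash
python3 -m jog '[{"claw":60,"dx":10,"dy":-15,"dz":0,"spin":-3},{"claw":87,"dx":25,"dy":-45,"dz":0,"spin":-8},{"claw":87,"dx":40,"dy":-80,"dz":0,"spin":-13},{"claw":87,"dx":50,"dy":-118,"dz":0,"spin":-19},{"claw":87,"dx":58,"dy":-156,"dz":0,"spin":-25},{"claw":87,"dx":64,"dy":-194,"dz":0,"spin":-31},{"claw":87,"dx":68,"dy":-232,"dz":0,"spin":-37},{"claw":87,"dx":70,"dy":-270,"dz":0,"spin":-43},{"claw":87,"dx":70,"dy":-308,"dz":0,"spin":-49},{"claw":87,"dx":67,"dy":-346,"dz":0,"spin":-55},{"claw":87,"dx":62,"dy":-384,"dz":0,"spin":-61},{"claw":87,"dx":54,"dy":-422,"dz":0,"spin":-66},{"claw":87,"dx":44,"dy":-460,"dz":0,"spin":-71},{"claw":87,"dx":32,"dy":-495,"dz":0,"spin":-75},{"claw":87,"dx":20,"dy":-530,"dz":0,"spin":-78},{"claw":87,"dx":8,"dy":-562,"dz":0,"spin":-80},{"claw":87,"dx":-2,"dy":-588,"dz":0,"spin":-82},{"claw":87,"dx":-10,"dy":-608,"dz":0,"spin":-82.5},{"claw":87,"dx":-14,"dy":-620,"dz":0,"spin":-82.5},{"claw":87,"dx":-14,"dy":-620,"dz":0,"spin":-82.5}]'; python3 -m jog '[{"claw":87,"dx":0,"dy":0,"dz":0,"spin":0},{"claw":87,"dx":0,"dy":0,"dz":0,"spin":0},{"claw":87,"dx":0,"dy":0,"dz":0,"spin":0},{"claw":87,"dx":0,"dy":0,"dz":0,"spin":0},{"claw":87,"dx":0,"dy":0,"dz":0,"spin":0},{"claw":87,"dx":0,"dy":0,"dz":0,"spin":0}]'; python3 go.py 445 311 83 -9.8
```

```text
time: 10.98
position: [0.4408, 0.316, 0.2439]
tool_rot: [-2.392, -2.031, 0.003]
ft_force: [-1.7, 0.4, 0.2]
grip_width: 1.006
grip_force: 0.0
time: 11.48
position: [0.4448, 0.3114, 0.2455]
tool_rot: [2.404, 2.022, -0.0]
ft_force: [-0.4, 0.6, 0.1]
grip_width: 1.001
grip_force: 0.0
t 11.48 pos [444.8 311.4 245.5] yaw -9.88 tilt 0.02 F [-0.4  0.6  0.1] grip 87.07841604639496 0.0 q [ 0.24  0.19 -1.01  1.68  0.17  1.36 -0.96]
d [ -0.3   0.2 162.5] spin -0.08
```

```bash
python3 -m jog '[{"claw":87,"dx":0,"dy":0,"dz":10,"spin":0},{"claw":87,"dx":0,"dy":0,"dz":30,"spin":0},{"claw":87,"dx":0,"dy":0,"dz":55,"spin":0},{"claw":87,"dx":0,"dy":0,"dz":75,"spin":0},{"claw":87,"dx":0,"dy":0,"dz":90,"spin":0},{"claw":87,"dx":0,"dy":0,"dz":105,"spin":0},{"claw":87,"dx":0,"dy":0,"dz":120,"spin":0},{"claw":87,"dx":0,"dy":0,"dz":135,"spin":0},{"claw":87,"dx":0,"dy":0,"dz":150,"spin":0},{"claw":87,"dx":0,"dy":0,"dz":158,"spin":0},{"claw":87,"dx":0,"dy":0,"dz":163,"spin":0},{"claw":87,"dx":0,"dy":0,"dz":163,"spin":0},{"claw":87,"dx":0,"dy":0,"dz":163,"spin":0}]'; python3 go.py 445 311 83 -9.8
```

```text
time: 12.57
position: [0.4445, 0.3122, 0.0827]
tool_rot: [-2.403, -2.023, -0.001]
ft_force: [0.1, 0.7, 0.6]
grip_width: 1.0
grip_force: 0.0
t 12.57 pos [444.5 312.2  82.7] yaw -9.81 tilt 0.02 F [0.1 0.7 0.6] grip 87.03687221361037 0.0 q [ 0.15  0.37 -0.94  1.87  0.34  1.07 -1.09]
d [-1.1  0.7 -0.3] spin -0.01
```

```bash
python3 -m jog '[{"claw":55,"dx":0,"dy":0,"dz":0,"spin":0},{"claw":55,"dx":0,"dy":0,"dz":0,"spin":0},{"claw":55,"dx":0,"dy":0,"dz":0,"spin":0},{"claw":55,"dx":0,"dy":0,"dz":0,"spin":0},{"claw":55,"dx":0,"dy":0,"dz":0,"spin":0},{"claw":55,"dx":0,"dy":0,"dz":0,"spin":0},{"claw":55,"dx":0,"dy":0,"dz":0,"spin":0},{"claw":55,"dx":0,"dy":0,"dz":0,"spin":0},{"claw":55,"dx":0,"dy":0,"dz":0,"spin":0}]' 40; python3 go.py
```

```text
time: 13.32
position: [0.4452, 0.312, 0.0829]
tool_rot: [2.403, 2.023, 0.002]
ft_force: [2.9, -1.3, 2.7]
grip_width: 0.684
grip_force: 40.0
t 13.32 pos [445.2 312.   82.9] yaw -9.83 tilt 0.08 F [ 2.9 -1.3  2.7] grip 59.50828191299028 39.96833965647966 q [ 0.15  0.37 -0.94  1.87  0.34  1.07 -1.09]
```

Gripped at 60 mm. Lift straight up.

```bash
python3 -m jog '[{"claw":55,"dx":0,"dy":0,"dz":-6,"spin":0},{"claw":55,"dx":0,"dy":0,"dz":-16,"spin":0},{"claw":55,"dx":0,"dy":0,"dz":-30,"spin":0},{"claw":55,"dx":0,"dy":0,"dz":-48,"spin":0},{"claw":55,"dx":0,"dy":0,"dz":-66,"spin":0},{"claw":55,"dx":0,"dy":0,"dz":-84,"spin":0},{"claw":55,"dx":0,"dy":0,"dz":-102,"spin":0},{"claw":55,"dx":0,"dy":0,"dz":-120,"spin":0},{"claw":55,"dx":0,"dy":0,"dz":-138,"spin":0},{"claw":55,"dx":0,"dy":0,"dz":-152,"spin":0},{"claw":55,"dx":0,"dy":0,"dz":-160,"spin":0},{"claw":55,"dx":0,"dy":0,"dz":-163,"spin":0},{"claw":55,"dx":0,"dy":0,"dz":-163,"spin":0},{"claw":55,"dx":0,"dy":0,"dz":-163,"spin":0}]'; python3 go.py 455 43 246 -9.8
```

```text
time: 14.48
position: [0.4439, 0.3117, 0.2449]
tool_rot: [-2.403, -2.024, 0.002]
ft_force: [-0.3, -0.3, -4.9]
grip_width: 0.688
grip_force: 40.0
t 14.48 pos [443.9 311.7 244.9] yaw -9.8 tilt 0.07 F [-0.3 -0.3 -4.9] grip 59.87700621462035 39.96668337495066 q [ 0.25  0.2  -1.01  1.68  0.17  1.36 -0.96]
d [-262.9   56.7   -0.9] spin -0.0
```

```bash
python3 -m jog '[{"claw":55,"dx":-8,"dy":2,"dz":0,"spin":0},{"claw":55,"dx":-22,"dy":5,"dz":0,"spin":-1},{"claw":55,"dx":-42,"dy":9,"dz":0,"spin":-2},{"claw":55,"dx":-67,"dy":14,"dz":0,"spin":-3},{"claw":55,"dx":-95,"dy":20,"dz":0,"spin":-4},{"claw":55,"dx":-123,"dy":26,"dz":0,"spin":-5},{"claw":55,"dx":-151,"dy":33,"dz":0,"spin":-6},{"claw":55,"dx":-179,"dy":39,"dz":0,"spin":-7},{"claw":55,"dx":-205,"dy":44,"dz":0,"spin":-7.5},{"claw":55,"dx":-227,"dy":49,"dz":0,"spin":-7.5},{"claw":55,"dx":-244,"dy":53,"dz":0,"spin":-7.5},{"claw":55,"dx":-256,"dy":55,"dz":0,"spin":-7.5},{"claw":55,"dx":-263,"dy":57,"dz":0,"spin":-7.5},{"claw":55,"dx":-263,"dy":57,"dz":0,"spin":-7.5},{"claw":55,"dx":-263,"dy":57,"dz":0,"spin":-7.5},{"claw":55,"dx":-263,"dy":57,"dz":0,"spin":-7.5},{"claw":55,"dx":-263,"dy":57,"dz":0,"spin":-7.5}]'; python3 go.py 455 43 105 -2.3
```

```text
time: 15.9
position: [0.4556, 0.0444, 0.2454]
tool_rot: [-2.263, -2.178, -0.0]
ft_force: [0.2, 0.3, -4.6]
grip_width: 0.69
grip_force: 40.0
t 15.9 pos [455.6  44.4 245.4] yaw -2.19 tilt 0.02 F [ 0.2  0.3 -4.6] grip 60.051451603859796 39.966711775632575 q [ 0.65 -0.09 -0.75  1.87 -0.06  1.34 -0.12]
d [ -1.5  -0.5 140.4] spin 0.11
```

```bash
python3 -m jog '[{"claw":55,"dx":0,"dy":0,"dz":10,"spin":0},{"claw":55,"dx":0,"dy":0,"dz":28,"spin":0},{"claw":55,"dx":0,"dy":0,"dz":50,"spin":0},{"claw":55,"dx":0,"dy":0,"dz":72,"spin":0},{"claw":55,"dx":0,"dy":0,"dz":94,"spin":0},{"claw":55,"dx":0,"dy":0,"dz":114,"spin":0},{"claw":55,"dx":0,"dy":0,"dz":128,"spin":0},{"claw":55,"dx":0,"dy":0,"dz":135,"spin":0},{"claw":55,"dx":0,"dy":0,"dz":138,"spin":0},{"claw":55,"dx":0,"dy":0,"dz":139.5,"spin":0},{"claw":55,"dx":0,"dy":0,"dz":141,"spin":0},{"claw":55,"dx":0,"dy":0,"dz":142,"spin":0},{"claw":55,"dx":0,"dy":0,"dz":142.5,"spin":0},{"claw":55,"dx":0,"dy":0,"dz":142.5,"spin":0},{"claw":55,"dx":0,"dy":0,"dz":142.5,"spin":0}]'; python3 go.py
```

```text
time: 17.15
position: [0.4561, 0.0431, 0.1034]
tool_rot: [2.265, 2.176, 0.001]
ft_force: [0.3, 0.8, -4.5]
grip_width: 0.688
grip_force: 40.0
t 17.15 pos [456.1  43.1 103.4] yaw -2.32 tilt 0.05 F [ 0.3  0.8 -4.5] grip 59.879851013881435 39.96668469510041 q [ 0.62  0.07 -0.78  2.05  0.06  1.04 -0.24]
```

```bash
python3 -m jog '[{"claw":55,"dx":0,"dy":0,"dz":0.5,"spin":0},{"claw":55,"dx":0,"dy":0,"dz":1,"spin":0},{"claw":55,"dx":0,"dy":0,"dz":1,"spin":0},{"claw":55,"dx":0,"dy":0,"dz":1,"spin":0}]'; python3 go.py
```

```text
time: 17.48
position: [0.4561, 0.0431, 0.1028]
tool_rot: [2.265, 2.176, 0.0]
ft_force: [-2.4, -1.5, 5.7]
grip_width: 0.687
grip_force: 40.0
t 17.48 pos [456.1  43.1 102.8] yaw -2.32 tilt 0.04 F [-2.4 -1.5  5.7] grip 59.80673429878199 39.964180786628276 q [ 0.62  0.07 -0.78  2.05  0.06  1.04 -0.24]
```

Contact with the stand. Open, hold, rise.

```bash
python3 -m jog '[{"claw":82,"dx":0,"dy":0,"dz":0,"spin":0},{"claw":82,"dx":0,"dy":0,"dz":0,"spin":0},{"claw":82,"dx":0,"dy":0,"dz":0,"spin":0},{"claw":82,"dx":0,"dy":0,"dz":0,"spin":0},{"claw":82,"dx":0,"dy":0,"dz":0,"spin":0},{"claw":82,"dx":0,"dy":0,"dz":0,"spin":0},{"claw":82,"dx":0,"dy":0,"dz":-10,"spin":0},{"claw":82,"dx":0,"dy":0,"dz":-30,"spin":0},{"claw":82,"dx":0,"dy":0,"dz":-55,"spin":0},{"claw":82,"dx":0,"dy":0,"dz":-80,"spin":0},{"claw":82,"dx":0,"dy":0,"dz":-105,"spin":0},{"claw":82,"dx":0,"dy":0,"dz":-120,"spin":0},{"claw":82,"dx":0,"dy":0,"dz":-125,"spin":0},{"claw":82,"dx":0,"dy":0,"dz":-125,"spin":0}]'
python3 - <<'E'
from h import *
d=get_image("side");P=cloud(d)
q,_=rect(P,.13,.15,(.39,.52,-.03,.11))
if len(q): print(len(q),cv2.minAreaRect(q[:,:2].astype('f')*1000),np.median(q[:,2]))
cv2.imwrite("pics/side2.png",cv2.resize(d["frame"][120:300,180:360,::-1],None,fx=3,fy=3))
E
python3 go.py 456 43 228 -92.3
```

```text
time: 18.65
position: [0.4567, 0.0433, 0.2287]
tool_rot: [2.264, 2.174, 0.003]
ft_force: [0.1, -1.1, -0.5]
grip_width: 0.944
grip_force: 0.0
344 ((456.07843017578125, 42.35350799560547), (41.764869689941406, 59.33970260620117), 87.6180419921875) 0.1408446564054272
t 18.7 pos [455.9  43.2 227.3] yaw -2.31 tilt 0.06 F [-0.1 -0.4 -0.2] grip 82.20425130935655 0.0 q [ 0.65 -0.08 -0.76  1.89 -0.06  1.3  -0.13]
d [-0.2  0.2 -0.7] spin 89.99
```

View pics/side2.png

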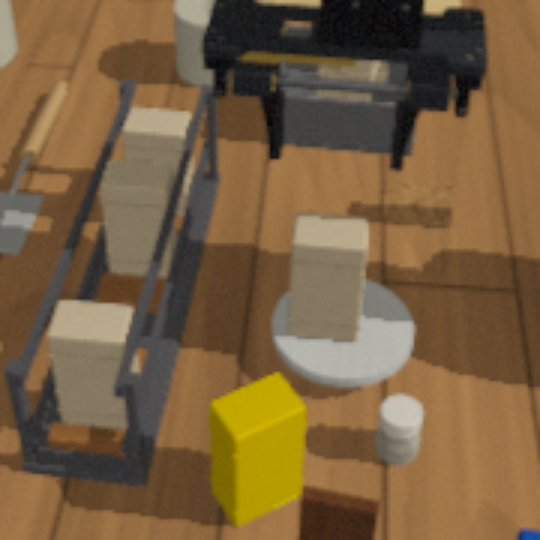

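The spare stands upright on the stand (330,280 in the crop) at (456, 42.5) with yaw -2.4°. Turn 90° to take the broad faces.

```bash
python3 -m jog '[{"claw":66,"dx":0,"dy":0,"dz":0,"spin":4},{"claw":66,"dx":0,"dy":0,"dz":0,"spin":10},{"claw":66,"dx":0,"dy":0,"dz":0,"spin":16.5},{"claw":66,"dx":0,"dy":0,"dz":0,"spin":23},{"claw":66,"dx":0,"dy":0,"dz":0,"spin":30},{"claw":66,"dx":0,"dy":0,"dz":0,"spin":37},{"claw":66,"dx":0,"dy":0,"dz":0,"spin":44},{"claw":66,"dx":0,"dy":0,"dz":0,"spin":51},{"claw":66,"dx":0,"dy":0,"dz":0,"spin":58},{"claw":66,"dx":0,"dy":0,"dz":0,"spin":65},{"claw":66,"dx":0,"dy":0,"dz":0,"spin":72},{"claw":66,"dx":0,"dy":0,"dz":0,"spin":78},{"claw":66,"dx":0,"dy":0,"dz":0,"spin":84},{"claw":66,"dx":0,"dy":0,"dz":0,"spin":88},{"claw":66,"dx":0,"dy":0,"dz":0,"spin":90},{"claw":66,"dx":0,"dy":0,"dz":0,"spin":90},{"claw":66,"dx":0,"dy":0,"dz":0,"spin":90},{"claw":66,"dx":0,"dy":0,"dz":0,"spin":90}]'; python3 go.py 456 43 105 -92.3
```

```text
time: 20.2
position: [0.4553, 0.0432, 0.2262]
tool_rot: [-3.141, 0.062, 0.002]
ft_force: [-1.3, 0.3, 0.7]
grip_width: 0.761
grip_force: 0.0
t 20.2 pos [455.3  43.2 226.2] yaw -92.25 tilt 0.08 F [-1.3  0.3  0.7] grip 66.17912601402288 0.0 q [ 0.74 -0.08 -0.84  1.89 -0.06  1.31 -1.69]
d [  0.9   0.2 121.2] spin 0.05
```

```bash
python3 -m jog '[{"claw":66,"dx":0,"dy":0.5,"dz":10,"spin":0},{"claw":66,"dx":0,"dy":0.5,"dz":28,"spin":0},{"claw":66,"dx":0,"dy":0.5,"dz":48,"spin":0},{"claw":66,"dx":0,"dy":0.5,"dz":68,"spin":0},{"claw":66,"dx":0,"dy":0.5,"dz":88,"spin":0},{"claw":66,"dx":0,"dy":0.5,"dz":104,"spin":0},{"claw":66,"dx":0,"dy":0.5,"dz":115,"spin":0},{"claw":66,"dx":0,"dy":0.5,"dz":121,"spin":0},{"claw":66,"dx":0,"dy":0.5,"dz":121,"spin":0},{"claw":66,"dx":0,"dy":0.5,"dz":121,"spin":0},{"claw":35,"dx":0,"dy":0.5,"dz":121,"spin":0},{"claw":35,"dx":0,"dy":0.5,"dz":121,"spin":0},{"claw":35,"dx":0,"dy":0.5,"dz":121,"spin":0},{"claw":35,"dx":0,"dy":0.5,"dz":121,"spin":0},{"claw":35,"dx":0,"dy":0.5,"dz":121,"spin":0},{"claw":35,"dx":0,"dy":0.5,"dz":121,"spin":0},{"claw":35,"dx":0,"dy":0.5,"dz":121,"spin":0},{"claw":35,"dx":0,"dy":0.5,"dz":121,"spin":0},{"claw":35,"dx":0,"dy":0.5,"dz":121,"spin":0}]' 40; python3 go.py
```

```text
time: 21.78
position: [0.456, 0.0425, 0.1063]
tool_rot: [3.141, -0.064, 0.001]
ft_force: [-1.5, -0.5, 3.3]
grip_width: 0.458
grip_force: 40.0
t 21.78 pos [456.   42.5 106.3] yaw -92.32 tilt 0.03 F [-1.5 -0.5  3.3] grip 39.81818338966078 39.97649701545015 q [ 0.71  0.08 -0.87  2.04  0.07  1.05 -1.81]
```

```bash
python3 -m jog '[{"claw":35,"dx":0,"dy":0,"dz":-6,"spin":0},{"claw":35,"dx":0,"dy":0,"dz":-16,"spin":0},{"claw":35,"dx":0,"dy":0,"dz":-32,"spin":0},{"claw":35,"dx":0,"dy":0,"dz":-50,"spin":0},{"claw":35,"dx":0,"dy":0,"dz":-70,"spin":0},{"claw":35,"dx":0,"dy":0,"dz":-90,"spin":0},{"claw":35,"dx":0,"dy":0,"dz":-110,"spin":0},{"claw":35,"dx":0,"dy":0,"dz":-128,"spin":0},{"claw":35,"dx":0,"dy":0,"dz":-140,"spin":0},{"claw":35,"dx":0,"dy":0,"dz":-145,"spin":0},{"claw":35,"dx":0,"dy":0,"dz":-145,"spin":0},{"claw":35,"dx":0,"dy":0,"dz":-145,"spin":0}]'; python3 go.py 631 51 250 -92.3
```

```text
time: 22.78
position: [0.4552, 0.0427, 0.2503]
tool_rot: [3.141, -0.063, -0.002]
ft_force: [-0.6, -0.2, -4.2]
grip_width: 0.456
grip_force: 40.0
t 22.78 pos [455.2  42.7 250.3] yaw -92.31 tilt 0.07 F [-0.6 -0.2 -4.2] grip 39.67699661981757 39.976188575383276 q [ 0.75 -0.1  -0.84  1.86 -0.08  1.35 -1.68]
d [ 1.753e+02 -1.540e+01  1.000e-01] spin -0.01
```

```bash
python3 -m jog '[{"claw":35,"dx":6,"dy":0,"dz":0,"spin":0},{"claw":35,"dx":18,"dy":-1,"dz":0,"spin":0},{"claw":35,"dx":36,"dy":-3,"dz":0,"spin":0},{"claw":35,"dx":58,"dy":-5,"dz":0,"spin":0},{"claw":35,"dx":82,"dy":-7,"dz":0,"spin":0},{"claw":35,"dx":106,"dy":-9,"dz":0,"spin":0},{"claw":35,"dx":130,"dy":-11,"dz":0,"spin":0},{"claw":35,"dx":150,"dy":-13,"dz":0,"spin":0},{"claw":35,"dx":165,"dy":-15,"dz":0,"spin":0},{"claw":35,"dx":173,"dy":-15.5,"dz":0,"spin":0},{"claw":35,"dx":175.5,"dy":-15.5,"dz":0,"spin":0},{"claw":35,"dx":175.5,"dy":-15.5,"dz":0,"spin":0},{"claw":35,"dx":175.5,"dy":-15.5,"dz":0,"spin":0},{"claw":35,"dx":175.5,"dy":-15.5,"dz":30,"spin":0},{"claw":35,"dx":175.5,"dy":-15.5,"dz":38,"spin":0},{"claw":35,"dx":175.5,"dy":-15.5,"dz":40,"spin":0},{"claw":35,"dx":175.5,"dy":-15.5,"dz":40,"spin":0},{"claw":35,"dx":175.5,"dy":-15.5,"dz":40,"spin":0},{"claw":35,"dx":175.5,"dy":-15.5,"dz":40,"spin":0},{"claw":35,"dx":175.5,"dy":-15.5,"dz":40,"spin":0}]'; python3 go.py 631 51 87 -92.3
python3 - <<'E'
from h import *
d=get_image("side");P=cloud(d);f=d["frame"]
cv2.imwrite("pics/side3.png",cv2.resize(f[130:290,170:330,::-1],None,fx=3.7,fy=3.7,interpolation=cv2.INTER_CUBIC))
hsv=cv2.cvtColor(f,cv2.COLOR_RGB2HSV);pale=(f[...,0].astype(int)>f[...,2]+12.)&(f[...,0]>115)&(hsv[...,1]<80)
# front (+y) face of held spare
q,m=rect(P,.137,.2,(.58,.69,.055,.09));m&=pale;q=P[m]
print(len(q),q[:,0].min(),q[:,0].max(),np.percentile(q[:,0],[3,97]),np.median(q[:,1]))
for rr in((.575,.608),(.65,.685)):
    q,m=rect(P,.112,.126,(*rr,.03,.09));q=P[m&~pale];print("rail",np.median(q[:,0]),np.percentile(q[:,0],[5,95]),len(q))
E
```

```text
time: 24.45
position: [0.6322, 0.0512, 0.2123]
tool_rot: [3.141, -0.063, 0.003]
ft_force: [-0.1, 0.3, -4.0]
grip_width: 0.457
grip_force: 40.0
t 24.45 pos [632.2  51.2 212.3] yaw -92.32 tilt 0.11 F [-0.1  0.3 -4. ] grip 39.79581937105879 39.976128092966974 q [ 0.53  0.42 -0.85  1.51  0.32  1.36 -1.96]
d [ -1.5   0.3 125.3] spin -0.02
476 0.6023454958527925 0.6618718626992326 [0.60272957 0.65949996] 0.06958605360171782
rail 0.5951315307217369 [0.59256908 0.59881611] 52
rail 0.6689468300585562 [0.66685799 0.67290652] 49
```

View pics/side3.png

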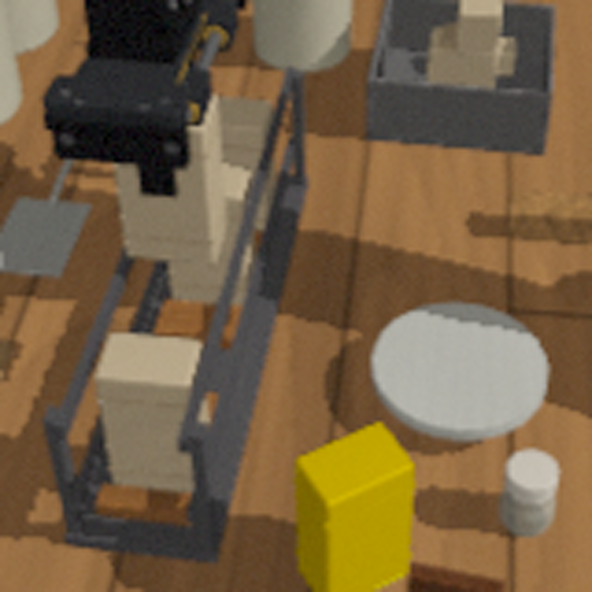

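The held spare (160,190 in the crop) hangs above the empty place. Its ends run 602–662 mm in x, and the rails are centred at 632, so it is in line. Lower it in two stages.

```bash
python3 -m jog '[{"claw":35,"dx":-0.5,"dy":0,"dz":5,"spin":0},{"claw":35,"dx":-0.5,"dy":0,"dz":12,"spin":0},{"claw":35,"dx":-0.5,"dy":0,"dz":20,"spin":0},{"claw":35,"dx":-0.5,"dy":0,"dz":29,"spin":0},{"claw":35,"dx":-0.5,"dy":0,"dz":38,"spin":0},{"claw":35,"dx":-0.5,"dy":0,"dz":47,"spin":0},{"claw":35,"dx":-0.5,"dy":0,"dz":56,"spin":0},{"claw":35,"dx":-0.5,"dy":0,"dz":65,"spin":0},{"claw":35,"dx":-0.5,"dy":0,"dz":74,"spin":0},{"claw":35,"dx":-0.5,"dy":0,"dz":83,"spin":0},{"claw":35,"dx":-0.5,"dy":0,"dz":90,"spin":0},{"claw":35,"dx":-0.5,"dy":0,"dz":96,"spin":0},{"claw":35,"dx":-0.5,"dy":0,"dz":100,"spin":0},{"claw":35,"dx":-0.5,"dy":0,"dz":100,"spin":0},{"claw":35,"dx":-0.5,"dy":0,"dz":100,"spin":0}]'; python3 go.py 631.3 51.2 86.3 -92.3
```

```text
time: 25.75
position: [0.6313, 0.0511, 0.1111]
tool_rot: [3.141, -0.063, 0.0]
ft_force: [0.4, -0.5, -4.1]
grip_width: 0.458
grip_force: 40.0
t 25.75 pos [631.3  51.1 111.1] yaw -92.31 tilt 0.01 F [ 0.4 -0.5 -4.1] grip 39.8341945367803 39.97615322470665 q [ 0.5   0.5  -0.81  1.62  0.38  1.19 -2.  ]
d [-0.  -0.1 24.8] spin -0.01
```

```bash
python3 -m jog '[{"claw":35,"dx":0,"dy":0,"dz":5,"spin":0},{"claw":35,"dx":0,"dy":0,"dz":10,"spin":0},{"claw":35,"dx":0,"dy":0,"dz":15,"spin":0},{"claw":35,"dx":0,"dy":0,"dz":19,"spin":0},{"claw":35,"dx":0,"dy":0,"dz":22,"spin":0},{"claw":35,"dx":0,"dy":0,"dz":23.5,"spin":0},{"claw":35,"dx":0,"dy":0,"dz":24.5,"spin":0},{"claw":35,"dx":0,"dy":0,"dz":25,"spin":0},{"claw":35,"dx":0,"dy":0,"dz":25,"spin":0},{"claw":35,"dx":0,"dy":0,"dz":25,"spin":0}]'; python3 go.py
```

```text
time: 26.58
position: [0.6311, 0.0511, 0.0864]
tool_rot: [3.141, -0.063, -0.0]
ft_force: [-2.6, -1.1, -0.1]
grip_width: 0.454
grip_force: 40.0
t 26.58 pos [631.1  51.1  86.4] yaw -92.31 tilt 0.02 F [-2.6 -1.1 -0.1] grip 39.52467977555406 39.97672426979989 q [ 0.49  0.52 -0.8   1.64  0.4   1.15 -2.02]
```

The force has gone from -4.1 to about 0 N, so it is on the floor. Press 0.5 mm, open to 62 and rise.

```bash
python3 -m jog '[{"claw":35,"dx":0,"dy":0,"dz":0.5,"spin":0},{"claw":35,"dx":0,"dy":0,"dz":0.5,"spin":0},{"claw":62,"dx":0,"dy":0,"dz":0.5,"spin":0},{"claw":62,"dx":0,"dy":0,"dz":0.5,"spin":0},{"claw":62,"dx":0,"dy":0,"dz":0.5,"spin":0},{"claw":62,"dx":0,"dy":0,"dz":0.5,"spin":0},{"claw":62,"dx":0,"dy":0,"dz":0.5,"spin":0},{"claw":62,"dx":0,"dy":0,"dz":0.5,"spin":0},{"claw":62,"dx":0,"dy":0,"dz":-10,"spin":0},{"claw":62,"dx":0,"dy":0,"dz":-30,"spin":0},{"claw":62,"dx":0,"dy":0,"dz":-55,"spin":0},{"claw":62,"dx":0,"dy":0,"dz":-80,"spin":0},{"claw":62,"dx":0,"dy":0,"dz":-110,"spin":0},{"claw":62,"dx":0,"dy":0,"dz":-140,"spin":0},{"claw":62,"dx":0,"dy":0,"dz":-150,"spin":0},{"claw":62,"dx":0,"dy":0,"dz":-150,"spin":0},{"claw":62,"dx":0,"dy":0,"dz":-150,"spin":0},{"claw":62,"dx":0,"dy":0,"dz":-150,"spin":0}]'; python3 go.py
python3 - <<'E'
from h import *
d=get_image("side");P=cloud(d)
for n,b in dict(spare=(.58,.69,.02,.085),p3=(.58,.69,.11,.17),p1=(.58,.69,-.07,-.005),chipped=(.38,.5,-.36,-.26)).items():
    q,m=rect(P,.112,.128,b);f=d["frame"].astype(int);m&=(f[...,0]>f[...,2]+12)&(f[...,0]>115);q=P[m]
    if len(q):print(n,len(q),cv2.minAreaRect(q[:,:2].astype('f')*1000),np.median(q[:,2]))
cv2.imwrite("pics/side4.png",cv2.resize(d["frame"][:,:,::-1],None,fx=1.5,fy=1.5))
E
```

```text
time: 28.08
position: [0.6304, 0.0507, 0.2344]
tool_rot: [3.14, -0.063, -0.004]
ft_force: [0.1, -1.4, 0.6]
grip_width: 0.712
grip_force: 0.0
t 28.08 pos [630.4  50.7 234.4] yaw -92.31 tilt 0.15 F [ 0.1 -1.4  0.6] grip 61.92939019703928 0.0 q [ 0.53  0.4  -0.85  1.48  0.31  1.4  -1.95]
spare 311 ((626.9260864257812, 51.291351318359375), (53.54999923706055, 67.96003723144531), 88.2741928100586) 0.1210934836511558
p3 391 ((629.3732299804688, 137.28851318359375), (47.78445053100586, 69.11856079101562), 89.75394439697266) 0.12096114750994702
p1 256 ((631.2626342773438, -37.941139221191406), (41.434635162353516, 62.436744689941406), 88.15074157714844) 0.12111350650025482
chipped 84 ((434.7309265136719, -308.3504333496094), (42.96992492675781, 35.22502899169922), 86.28235626220703) 0.11629539411016776
```

View pics/side4.png

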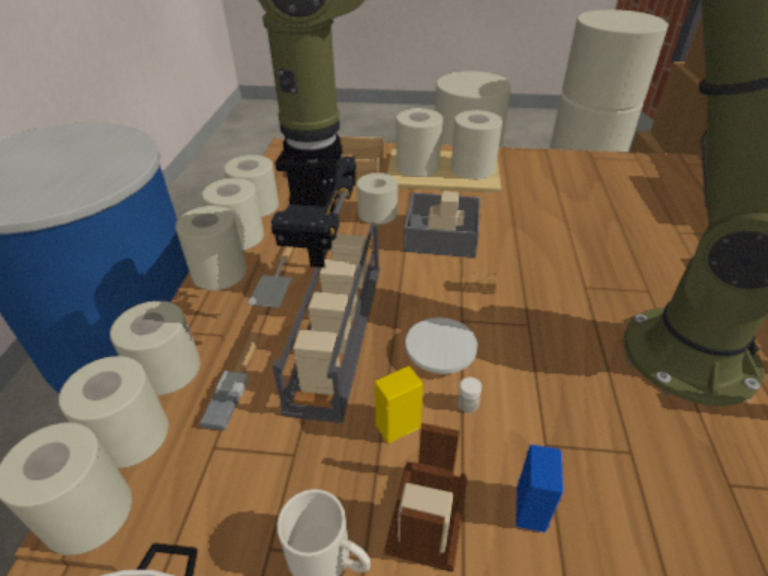

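The picture shows four upright props in the rack, with the spare at (332,312), the chipped prop standing in the tub (445,212), the short spare still in the crate (427,515), and the gripper clear. The spare's top is at 121 mm, so it stands on the rack floor.

```bash
python3 -c "
from bench import *
print(close_job())"
```

```text
the job is handed in; nothing more can be done
None
```

The job is handed in: my last picture shows the chipped prop standing in the tub and the full-height spare upright in its place in the rack (regripped on the stand on the way), nothing else visibly moved, after about 28 s of the 72 s; the judge's result was not shown.

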